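Clear the finishing bench: scraper into its slot, pail on its hook

TASK

Clear up the finishing bench. Take the red-handled scraper out of the drip stand and slide it blade-down into the empty slot of the wooden knife block, lowering it by hand (not dropping it in) until it is fully home, and hang the little pail by its wooden grip on the hook of the hook stand so that it hangs upright and free. Either may be done first; leave the two other knives, the stain jar and the sample board where they are.

Things in the scene. Friction and masses are not known exactly. Their poses are not given: they have to be found in the camera images.
- scraper: Wide scraper with red handle, upright, blade down, in the drip stand; may lean 3 degrees. Origin: middle of the blade's bottom edge; z up to the handle, y along the blade's width, x its thickness. Blade 60 (y) x 3 (x) mm, z 0 to 75; handle 26 (y) x 16 (x) mm, z 75 to 175. 130 g. Same either way round (half turn about z).
- scraper_grip (a point): Point on the scraper's axis inside the handle, 155 mm above the blade's bottom edge (20 mm below the handle's end); axes as the scraper's.
- drip_stand: Fixed grey drip stand, two aluminium plates forming a slot. Origin: centre of underside. Base 90 (x) x 120 (y) x 10 mm; plates 84 mm long (y), z 10 to 60; the slot between them is 5 mm wide (x), 68 mm long (y), its floor, where the blade stands, at z = 10. It and the pail may swap places.
- block: Fixed wooden knife block, 56 (x) x 200 (y) x 70 mm high. Origin: centre of underside. Three slots in one line along y, open at the top: the empty one, 66 mm long, at y = -57; at y = 12 the black-handled, at y = 63 the yellow-handled knife. Dark lips beside the slots slope up and outward at 45 degrees to z = 76 and lead in a blade up to 4 mm off to the side.
- block_slot (a point): Centre of the empty slot's mouth, at the foot of the lips, 70 mm above the table; z up, y along the slot. The slot is 7 mm wide (x), 66 mm long (y), 58 mm deep below this point. Fully home, the blade's bottom edge rests on the slot's floor and the handle starts 17 mm above this point.
- pail: Small round aluminium pail, 94 mm across, 75 mm high, on the table, 250 g. Origin: centre of underside; z up. Fixed bail: thin rods at y = +-45.5 rise from the rim to a wooden grip bar, 96 long (y), 16 thick (x), 28 mm high, z 142 to 170. The hook passes along x through the opening under it (z 75 to 142, 85 mm wide). Same either way round (half turn about z).
- pail_grip (a point): Centre of the pail's wooden grip bar, 156 mm above its underside; axes as the pail's (grip along y).
- hook: Fixed dark steel hook stand. Origin: centre of underside (foot 100 mm across). A post 16 mm thick, 270 mm high, stands on the origin; from it a level rod, 8 mm thick, axis at z = 250, runs along the stand's -x (roughly to the robot) to x = -118, then turns up to its tip. The pail hangs well with its grip bar across the rod at about x = -85.
- hook_tip (a point): Upturned tip of the hook: at x = -134, y = 0, z = 272 in the stand's frame (the rounded end reaches 276). Axes as the stand's; the hook is entered moving along +x.
- putty_knife: Black-handled putty knife standing in the block, 175 mm tall. Origin: middle of the blade's bottom edge. Leave it alone.
- narrow_knife: Yellow-handled narrow knife standing in the block, 175 mm tall. Origin: middle of the blade's bottom edge. Leave it alone.
- stain_jar: Amber glass jar with a white cap, 70 mm across, 85 mm high. Origin: centre of its underside. Leave it alone.
- sample_board: Pale wooden board with three stain patches, 160 x 80 x 18 mm, lying flat. Origin: centre of its underside. Leave it alone.

How it is judged:
By the outcome, as a careful person would: the job done as asked, in the order asked, and still so for the second after the job is handed in, with the robot touching nothing.
It also fails if it takes over 64 s, if anything falls off the work surface, if the arm or the gripper's body presses on something with over 40 N, if the wrist force passes 120 N, or if a joint passes its speed limit or range.

ROBOT

A 7-joint arm with a two-finger parallel gripper is mounted at the origin on the work surface. World frame = base frame: x ahead of the robot, y to its left, z up, the work surface at z = 0. Lengths are in m, angles in rad, forces in N, time in s.
With the tool pointing down it reaches from about 0.4 to 0.9 m from the base axis. Payload 5.6 kg.
Tool frame: the origin (TCP) lies midway between the tips of the shut fingers; the grasp point (between the pads) lies 19 mm behind it; y points along the fingers, z is the direction in which the jaws open and shut, and the axes are right-handed (so a half turn about y gives the same grasp; the last joint's range is limited). The gripper opens to 92 mm and grips with 3 to 60 N. Pads are 20 mm wide; open, the fingers measure 128 mm over their backs; the gripper's body (75 mm by 189 mm) begins 69 mm behind the grasp point.
Start: joints at [1.168, 0.468, -0.012, 1.603, 0.006, 1.071, -0.056], TCP at [0.229, -0.608, 0.215] pointing down, gripper open.
Joint ranges: [-2.53, 2.53], [-0.31, 2.02], [-1.57, 1.55], [0.28, 2.44], [-1.29, 4.43], [0.15, 1.84], [-2.92, 2.92]. Speed limits (rad/s): [2.57, 2.57, 3.14, 3.14, 3.14, 3.14, 3.14].

INTERFACE

Orientations are given as a 3x3 rotation matrix whose columns are the frame's x, y, z axes.
In Python, from station import env, effector, solver, viewer, workorder, search_frame, tip_of gives the robot as it stands. Calls block until the motion is done:
- env.reach(position, orientation): joint-space move of the TCP to a pose.
- env.movel(position, frame=None, rate=0.15): straight line of the TCP; frame=None keeps the orientation; rate is the mean speed in m/s.
- env.goto_joints(angles): joint-space move.
- effector.release() and effector.grasp(squeeze=None): open the fingers fully, or close them until they stop; squeeze is the grip in N (None keeps the last).
- env.pause(seconds).
- solver.inverse_kinematics(position, orientation): joint angles nearest the present ones, or None.
- env.sense(): the state.
- viewer.read_camera(name): name is "scene" or "top" or "wrist"; returns (picture, depth): 400x640x3 uint8, red, green, blue; 400x640 float32, m along the optical axis (not along the pixel's ray), 0 where there is no reading.
- viewer.camera_info(name): a dict with "intrinsics" (3x3 intrinsics, pixels), "eye" and "rotation" of the camera in the world; the wrist camera has in their place "T_tool_cam" (4x4, takes a point from camera to tool coordinates, whose origin is the TCP and whose axes are the tool frame's). Camera axes: x right, y up, looking along -z (the intrinsics and any distortion apply to the point x, -y, -z); pixel columns grow to the right and rows downward; lengths in m; the calibration is good to about 2 mm. A picture is of the moment at which its call begins: read the wrist's pose just before it. camera_info takes no time and is no camera call.
A pose or a line that the arm cannot do raises env.PlanningError and nothing moves.
- workorder.finish_job(): hands the job in, once; it reports no verdict.
Trained networks look in the newest picture that a camera, given by its name, has taken for a name from the list of things; names that differ only in an ending like _2 or _b are one class to them, and where a whole thing is asked for, a point or a joint stands for the part that bears it (a point fixed in the world has none). Each returns a list of dicts, best first, with "score" (0 to 1); they miss things now and then, are a little off and sometimes report something else, mostly with a low value. They report only what shows in the picture. A call takes as long as a camera call.
- search_frame(camera, name): "at" ([x, y, z] in m, in world coordinates, good to about 4 mm: the middle of the surface that is visible of it).
- tip_of(camera, name): "at" ([x, y, z] in m, in world coordinates, good to about 4 mm: a listed point, or the origin of a listed thing).
The state is a dict: "t": time; "joint_positions": joint angles; "joint_velocities": joint speeds; "tau": joint torques, N m; "ee_pos": TCP position; "tcp_rot": TCP orientation; "wrist_force": force on the tool from outside, world axes, zero at the start; "moment": the same for the moment, N m; "gripper_width": finger opening in m.
Only numpy, scipy, OpenCV 4.12 (cv2) and the standard library are available. Lean on these libraries where they do the work, as an engineer would, in place of code of your own. Each camera call takes 0.05 s, during which the arm holds its last target. There are 200 camera calls.

## Working session

There is one attempt and no reset: what is moved stays moved. The work goes in short steps, each a Python script; the robot and the scene stay as the last script left them, time stands still between calls to the robot, and variables do not carry over. Pictures are saved under pics/ and viewed, about 8 in all and at most 12, crops included, and the job is handed in when it is done.

```bash
mkdir -p pics; ls; cat > h.py <<'E'
from station import env, effector, solver, viewer, workorder, search_frame, tip_of
import numpy as np, cv2
np.set_printoptions(precision=4, suppress=True)
def save(cam,fn):
    p,d=viewer.read_camera(cam); cv2.imwrite('pics/'+fn,p[:,:,::-1]); return p,d
def cloud(cam,d,sense=None):
    ci=viewer.camera_info(cam); K=np.array(ci['intrinsics']); v,u=np.mgrid[0:400,0:640]
    P=np.stack([(u-K[0,2])/K[0,0]*d,-(v-K[1,2])/K[1,1]*d,-d],-1)
    if cam=='wrist':
        T=np.array(ci['T_tool_cam']); P=P@T[:3,:3].T+T[:3,3]
        return P@np.array(sense['tcp_rot']).T+np.array(sense['ee_pos'])
    return P@np.array(ci['rotation']).T+np.array(ci['eye'])
E
python3 - <<'E'
from h import *
s=env.sense(); print(s['t'],s['ee_pos'],s['tcp_rot'],s['wrist_force'])
for c in ('scene','top'):
    p,d=save(c,c+'0.png'); np.save(c+'0.npy',cloud(c,d)); cv2.imwrite('/tmp/x.png',p)
    np.save(c+'0rgb.npy',p)
    print(c,{k:np.array(v).round(3).tolist() if not isinstance(v,str) else v for k,v in viewer.camera_info(c).items()})
    for n in ['scraper','scraper_grip','drip_stand','block','block_slot','pail','pail_grip','hook','hook_tip','putty_knife','narrow_knife','stain_jar','sample_board']:
        print(n,[(np.array(r['at']).round(4).tolist(),round(r['score'],2)) for r in tip_of(c,n)[:2]])
print(viewer.camera_info('wrist')); print(env.sense()['t'])
a=[cv2.imread(f'pics/{c}0.png') for c in ('scene','top')]
E
```

```text
pics
0.0 [ 0.2286 -0.6079  0.2136] [[-0.936  -0.0007  0.352 ]
 [-0.352   0.0016 -0.936 ]
 [ 0.0001 -1.     -0.0017]] [-0.5426  0.2904 -0.0351]
scene {'intrinsics': [[421.062, 0.0, 317.161], [0.0, 421.062, 197.209], [0.0, 0.0, 1.0]], 'eye': [1.223, 0.243, 1.009], 'rotation': [[-0.341, -0.737, 0.584], [0.94, -0.272, 0.206], [0.007, 0.619, 0.785]]}
scraper [([0.4609, -0.1386, 0.0116], 0.69)]
scraper_grip [([0.4593, -0.141, 0.1617], 0.88)]
drip_stand [([0.4566, -0.1442, 0.0004], 0.66), ([0.702, -0.0664, 0.0007], 0.52)]
block [([0.5451, 0.3398, 0.0023], 0.85)]
block_slot [([0.5282, 0.2822, 0.0691], 0.59), ([0.5495, 0.3377, 0.0054], 0.4)]
pail [([0.496, 0.0153, -0.0013], 0.79), ([0.5681, 0.3999, 0.0085], 0.47)]
pail_grip [([0.4928, 0.0191, 0.1584], 0.94), ([0.4554, -0.1417, 0.1636], 0.64)]
hook [([0.6585, -0.3381, 0.002], 0.82), ([0.455, -0.1424, -0.001], 0.66)]
hook_tip [([0.5222, -0.3251, 0.2743], 0.61)]
putty_knife [([0.5506, 0.3538, 0.0052], 0.84)]
narrow_knife [([0.5671, 0.4027, 0.0104], 0.77), ([0.5223, -0.3263, 0.2721], 0.16)]
stain_jar [([0.7041, 0.1129, 0.0016], 0.73), ([0.5638, 0
[... 626 characters left out ...]
958, 0.0191, 0.16], 0.64)]
hook [([0.6573, -0.3418, 0.0034], 0.57)]
hook_tip [([0.522, -0.3329, 0.2764], 0.98)]
putty_knife [([0.5481, 0.3431, 0.0084], 0.48), ([0.4611, -0.1393, 0.0087], 0.21)]
narrow_knife [([0.5661, 0.398, 0.0126], 0.41)]
stain_jar [([0.7026, 0.1109, -0.0051], 0.88)]
sample_board [([0.6933, -0.0637, 0.0012], 0.62), ([0.4972, 0.0148, 0.0], 0.38)]
{'intrinsics': array([[345.1437,   0.    , 321.5394],
       [  0.    , 345.1437, 190.6444],
       [  0.    ,   0.    ,   1.    ]]), 'T_tool_cam': array([[-0.0001, -0.9576, -0.2882, -0.0817],
       [ 0.0002,  0.2882, -0.9576, -0.1702],
       [ 1.    , -0.0002,  0.0001,  0.0009],
       [ 0.    ,  0.    ,  0.    ,  1.    ]])}
1.4
```

View pics/scene0.png

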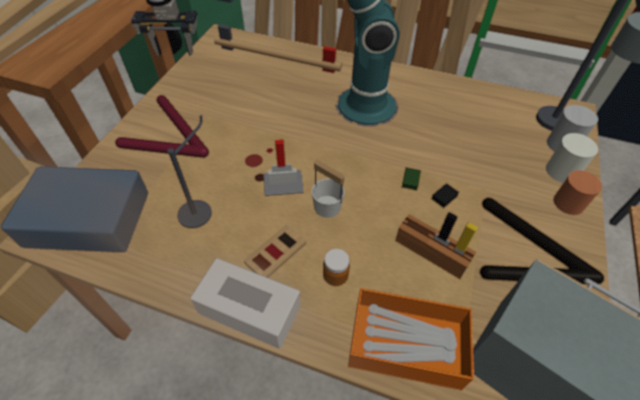

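View pics/top0.png

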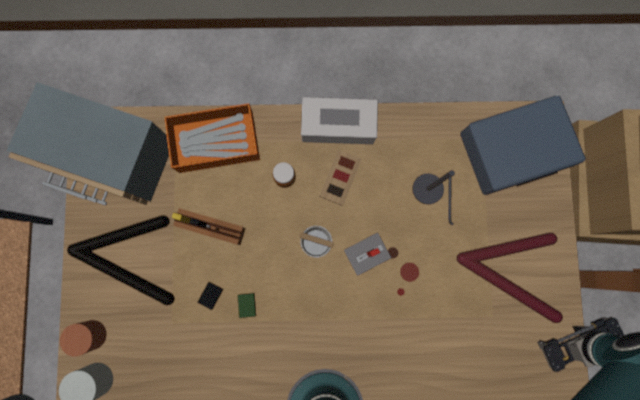

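The scene view shows the scraper at about (281,153), the pail at (328,195), the hook at (195,213) with its tip near (200,118), and the block at (437,243) with its empty slot at the near-left end. The top view agrees: scraper (368,253), pail (317,240), block (208,227), hook foot (428,188). Next I'll get yaws from depth.

```bash
python3 - <<'E'
from h import *
def rep(n,P):
    if len(P)<4: print(n,len(P)); return
    r=cv2.minAreaRect(P[:,:2].astype(np.float32)); b=cv2.boxPoints(r)
    e=[b[1]-b[0],b[2]-b[1]]; e=max(e,key=np.linalg.norm)
    w,V=np.linalg.eigh(np.cov(P[:,:2].T)); a=np.degrees(np.arctan2(V[1,1],V[0,1]))%180
    print(n,len(P),'mean',P.mean(0),'rect',np.array(r[0]),np.array(r[1]),'longyaw',np.degrees(np.arctan2(e[1],e[0]))%180,'pca',a)
for c in ('scene','top'):
    P=np.load(c+'0.npy').reshape(-1,3); C=np.load(c+'0rgb.npy').reshape(-1,3).astype(int)
    def sel(x,y,r,z0,z1): return (np.hypot(P[:,0]-x,P[:,1]-y)<r)&(P[:,2]>z0)&(P[:,2]<z1)
    print(c)
    red=(C[:,0]>1.8*C[:,1])&(C[:,0]>90)
    rep('handle',P[sel(.46,-.14,.06,.08,.19)]); rep('handletop',P[sel(.46,-.14,.06,.165,.185)])
    rep('standplates',P[sel(.46,-.14,.08,.05,.066)]); rep('standbase',P[sel(.46,-.14,.09,.006,.066)])
    rep('bar',P[sel(.495,.017,.08,.145,.18)]);rep('bartop',P[sel(.495,.017,.08,.163,.18)])
    rep('block',P[sel(.55,.34,.15,.055,.085)])
    rep('block all',P[sel(.55,.34,.15,.03,.085)])
    rep('rod',P[sel(.60,-.335,.11,.235,.262)]); rep('tip',P[sel(.522,-.329,.03,.235,.29)])
    rep('rodup',P[sel(.60,-.335,.11,.22,.29)])
E
```

```text
scene
handle 274 mean [ 0.4646 -0.1382  0.138 ] rect [ 0.4621 -0.139 ] [0.0184 0.0567] longyaw 113.95912 pca 116.84480011683921
handletop 68 mean [ 0.464  -0.1384  0.1771] rect [ 0.4622 -0.1393] [0.0184 0.0255] longyaw 113.95915 pca 112.51108420005428
standplates 142 mean [ 0.4624 -0.1379  0.0583] rect [ 0.4609 -0.1382] [0.0192 0.0822] longyaw 114.00161 pca 116.12239091684756
standbase 892 mean [ 0.4696 -0.1347  0.023 ] rect [ 0.4651 -0.1372] [0.1229 0.127 ] longyaw 121.51178 pca 115.52467473313256
bar 334 mean [0.5017 0.0205 0.1627] rect [0.4984 0.0183] [0.0968 0.0179] longyaw 72.70778 pca 72.1753751129286
bartop 195 mean [0.4994 0.0197 0.169 ] rect [0.4982 0.0182] [0.0965 0.0178] longyaw 72.56668 pca 71.8064873608238
block 1460 mean [0.5549 0.3379 0.07  ] rect [0.5489 0.3399] [0.2    0.0628] longyaw 72.98407 pca 71.1526126270341
block all 1940 mean [0.5599 0.3426 0.063 ] rect [0.5548 0.3642] [0.2506 0.0667] longyaw 74.62225 pca 73.73979863041714
rod 186 mean [ 0.6098 -0.3321  0.2519] rect [ 0.599  -0.3311] [0.0131 0.1379] longyaw 176.13264 pca 177.46334371281324
tip 44 mean [ 0.536
[... 835 characters left out ...]
op 198 mean [0.4968 0.0183 0.1696] rect [0.4969 0.0183] [0.0949 0.0161] longyaw 71.6833 pca 71.81071421293078
block 1036 mean [0.5456 0.3317 0.0713] rect [0.5484 0.3394] [0.2017 0.056 ] longyaw 72.74694 pca 73.0091122840781
block all 1119 mean [0.546  0.3365 0.0689] rect [0.5541 0.3627] [0.2509 0.0648] longyaw 75.48082 pca 75.14738820755812
rod 155 mean [ 0.6006 -0.3326  0.2528] rect [ 0.5995 -0.3338] [0.0127 0.1299] longyaw 177.91043 pca 177.16221557433934
tip 36 mean [ 0.5369 -0.3289  0.261 ] rect [ 0.5371 -0.3291] [0.0281 0.0081] longyaw 0.9792999 pca 176.72672903571697
rodup 214 mean [ 0.6079 -0.333   0.2552] rect [ 0.5944 -0.3314] [0.0156 0.1424] longyaw 174.97417 pca 176.97865905410367
```

```bash
cat >> h.py <<'E'
def R(yaw_deg):
    c,s=np.cos(np.radians(yaw_deg)),np.sin(np.radians(yaw_deg))
    return np.array([[s,0,c],[-c,0,s],[0,-1,0]])
def rect(n,P):
    r=cv2.minAreaRect(P[:,:2].astype(np.float32)); b=cv2.boxPoints(r)
    e=max([b[1]-b[0],b[2]-b[1]],key=np.linalg.norm)
    print(n,len(P),'c',np.array(r[0]),'size',np.array(r[1]),'yaw',np.degrees(np.arctan2(e[1],e[0]))%180,'z',np.percentile(P[:,2],[5,50,95]))
def st(m=''):
    s=env.sense(); print(m,'t',round(s['t'],2),'p',np.array(s['ee_pos']),'F',np.array(s['wrist_force']),'w',round(s['gripper_width'],4),'q7',round(s['joint_positions'][6],2)); return s
E
python3 - <<'E'
from h import *
def ik(n,p,y):
    for a in (y,y+180):
        q=solver.inverse_kinematics(p,R(a)); print(n,a,None if q is None else np.array(q))
ik('scr',[.4603,-.1403,.146],25); ik('scrhi',[.4603,-.1403,.34],25)
ik('blk',[.531,.284,.148],-17); ik('blkhi',[.531,.284,.34],-17)
ik('pail',[.497,.018,.14],-18); ik('pailhi',[.497,.018,.38],-18)
ik('hk0',[.453,-.326,.30],-3.5); ik('hk1',[.572,-.333,.29],-3.5)
E
```

```text
scr 25 [ 0.7257  0.3454 -0.5857  2.0379  0.2567  0.829   0.4285]
scr 205 [ 0.2597  0.2792 -0.0386  2.0666  0.0149  0.796  -2.4931]
scrhi 25 [ 0.7771  0.1103 -0.5901  1.8101  0.0648  1.2403  0.6051]
scrhi 205 [ 0.4064  0.0762 -0.1905  1.8307  0.0153  1.2362 -2.4938]
blk -17 [ 0.2051  0.7688 -1.1071  1.7325  0.7562  1.1345 -1.4339]
blk 163 [ 0.288   0.9352 -1.329   1.7282  0.9523  1.2835  1.577 ]
blkhi -17 [ 0.1877  0.4962 -1.0496  1.5234  0.4345  1.3744 -1.1917]
blkhi 163 [ 0.2958  0.6403 -1.3154  1.5179  0.6205  1.4623  1.8074]
pail -18 [ 0.4     0.3865 -0.6023  2.0056  0.2925  0.8341 -0.6807]
pail 162 [ 0.863   0.7571 -1.3186  1.9828  0.839   1.1061  1.9976]
pailhi -18 [ 0.5365  0.1333 -0.701   1.7083  0.0884  1.332  -0.4953]
pailhi 162 [ 0.9726  0.3008 -1.2921  1.6905  0.2947  1.3745  2.4612]
hk0 -3.5 [ 0.8715  0.2648 -0.3719  1.7119  0.1029  1.1841  0.4115]
hk0 176.5 [ 0.4167  0.2308  0.1757  1.7417 -0.0434  1.1729 -2.598 ]
hk1 -3.5 [ 0.7294  0.4608 -0.3612  1.4674  0.1667  1.2438  0.288 ]
hk1 176.5 [ 0.3173  0.4283  0.2238  1.4991 -0.0981  1.2251 -2.6479]
```

```bash
python3 - <<'E'
from h import *
effector.release()
env.reach([.4603,-.1403,.29],R(25)); s=st('hover')
p,d=save('wrist','w1.png'); P=cloud('wrist',d,s); np.save('w1.npy',P); P=P.reshape(-1,3)
print('grip',tip_of('wrist','scraper_grip')[:2]); print('orig',tip_of('wrist','scraper')[:2])
m=lambda z0,z1,r:(np.hypot(P[:,0]-.46,P[:,1]+.14)<r)&(P[:,2]>z0)&(P[:,2]<z1)
for n,z0,z1,r in (('top',.172,.195,.05),('handle',.09,.195,.05),('plates',.05,.066,.07)):
    if m(z0,z1,r).sum()>4: rect(n,P[m(z0,z1,r)])
E
```

```text
hover t 3.52 p [ 0.4601 -0.1416  0.2897] F [-0.2665 -1.0396 -0.1584] w 0.0921 q7 0.58
grip [{'at': [0.4608, -0.1424, 0.165], 'score': 0.89}]
orig [{'at': [0.463, -0.1399, 0.0095], 'score': 0.95}]
top 605 c [ 0.4583 -0.1421] size [0.016  0.0258] yaw 115.54388 z [0.1771 0.1846 0.1859]
handle 883 c [ 0.4583 -0.1422] size [0.016  0.0259] yaw 116.247375 z [0.1065 0.1839 0.1858]
plates 321 c [ 0.4471 -0.1196] size [0.015  0.0353] yaw 115.88965 z [0.0577 0.06   0.0613]
```

View pics/w1.png

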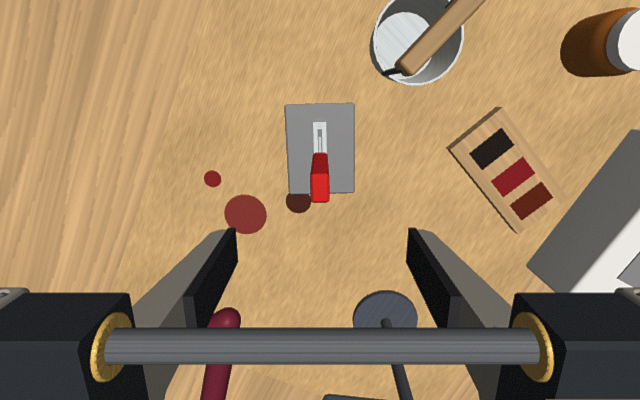

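The wrist view has the scraper (320,185) centred between the fingers and upright. The networks and depth agree to about 2 mm, so I'll grasp and lift.

```bash
python3 - <<'E'
from h import *
env.movel([.459,-.1415,.147],R(25.7),rate=.12); st('down')
effector.grasp(30); st('grasped')
env.movel([.459,-.1415,.165],rate=.08); st('up a bit')
env.movel([.459,-.1415,.345],rate=.2); s=st('lifted')
p,d=save('wrist','w2.png'); P=cloud('wrist',d,s); np.save('w2.npy',P); P=P.reshape(-1,3)
T=(P-np.array(s['ee_pos']))@np.array(s['tcp_rot'])  # tool coords
C=p.reshape(-1,3).astype(int); red=(C[:,0]>1.8*C[:,1])&(C[:,0]>90)&(np.abs(T[:,0])<.05)&(np.abs(T[:,2])<.03)&(T[:,1]<.09)&(T[:,1]>-.06)
Q=T[red]; print(red.sum()); print(np.percentile(Q,[1,50,99],axis=0))
for lo in np.arange(-.05,.09,.01):
    q=Q[(Q[:,1]>lo)&(Q[:,1]<lo+.01)]
    if len(q)>3: print(round(lo,3),len(q),np.percentile(q[:,[0,2]],[2,98],axis=0).ravel())
E
```

```text
down t 5.02 p [ 0.4595 -0.1416  0.1476] F [-0.3917 -0.7258  0.0327] w 0.092 q7 0.46
grasped t 6.15 p [ 0.459  -0.1415  0.147 ] F [ 0.2223  0.0009 -0.6166] w 0.0158 q7 0.46
up a bit t 6.53 p [ 0.4591 -0.1417  0.1653] F [-1.1949 -0.4918 -1.7427] w 0.0158 q7 0.48
lifted t 7.58 p [ 0.4583 -0.1413  0.3438] F [-0.2301  0.4197 -2.1014] w 0.0162 q7 0.62
3556
[[-0.0127 -0.0391 -0.0075]
 [-0.0111 -0.0354  0.0002]
 [ 0.0119  0.0544  0.0076]]
-0.04 1995 [-0.0124 -0.0073  0.0118  0.0075]
-0.03 303 [-0.0127 -0.0072 -0.0105  0.0073]
-0.02 256 [-0.0127 -0.0072 -0.0104  0.0074]
-0.01 216 [-0.0128 -0.0071 -0.0104  0.0073]
0.0 188 [-0.0126 -0.0072 -0.0108  0.007 ]
0.01 158 [-0.0128 -0.0072 -0.0103  0.0072]
0.02 141 [-0.0126 -0.0074 -0.0105  0.0073]
0.03 116 [-0.0126 -0.0072 -0.0106  0.0072]
0.04 106 [-0.0126 -0.0071 -0.0106  0.0073]
0.05 77 [-0.0126 -0.0072 -0.0108  0.0071]
```

View pics/w2.png

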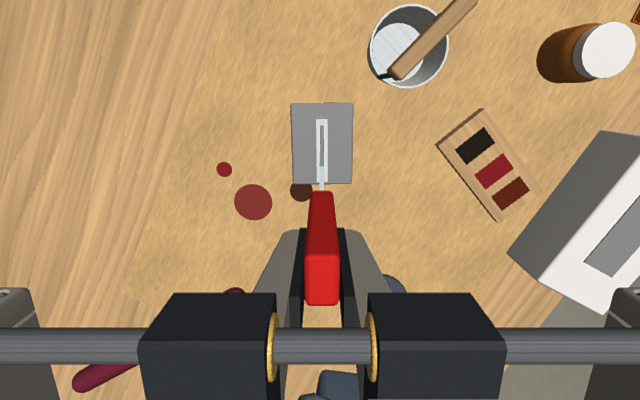

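```bash
python3 - <<'E'
from h import *
env.movel([.5305,.2842,.345],R(-17.2),rate=.25); env.pause(.2); s=st('over block')
p,d=save('wrist','w3.png'); P=cloud('wrist',d,s); np.save('w3.npy',P); np.save('w3rgb.npy',p)
print('slot',tip_of('wrist','block_slot')[:2]); print('blk',tip_of('wrist','block')[:2]); print('scr',tip_of('wrist','scraper')[:2])
P=P.reshape(-1,3)
m=(np.hypot(P[:,0]-.549,P[:,1]-.34)<.13)&(P[:,2]>.06)&(P[:,2]<.08); rect('block',P[m])
E
```

```text
over block t 9.7 p [0.5307 0.2835 0.3452] F [-0.2025  0.8878 -0.7347] w 0.0157 q7 -1.06
slot [{'at': [0.528, 0.289, 0.0677], 'score': 0.61}]
blk [{'at': [0.5456, 0.3367, -0.0007], 'score': 0.67}]
scr []
block 5873 c [0.5473 0.3388] size [0.2001 0.0562] yaw 72.73493 z [0.0688 0.0704 0.076 ]
```

View pics/w3.png

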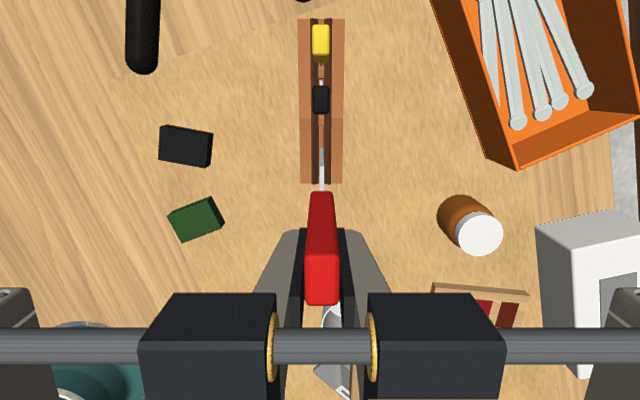

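Block seen at (320,100) with the blade in line; its far-end bounding gives slot (0.5307, 0.2844), yaw 72.7°. Now a stepwise lowering with force watch.

```bash
cat > low.py <<'E'
from h import *
import sys
def lower(x,y,z0,z1,step,lim=8,rate=.05):
    z=z0
    while z>z1+1e-6:
        z=max(z-step,z1); env.movel([x,y,z],rate=rate)
        s=env.sense(); F=np.array(s['wrist_force']); p=np.array(s['ee_pos'])
        print(round(s['t'],2),'cmd',round(z,4),p,F,np.array(s['moment']))
        if F[2]>lim or np.hypot(F[0],F[1])>lim: print('STOP'); return z
    return z
E
python3 - <<'E'
from low import *
env.movel([.5307,.2844,.235],R(-17.3),rate=.12); env.pause(.1); s=st()
z=lower(.5307,.2844,.235,.160,.0125)
if z<=.1601: lower(.5307,.2844,z,.146,.0035)
E
```

```text
t 11.07 p [0.5311 0.2848 0.236 ] F [-0.056  -0.0994 -1.3665] w 0.0158 q7 -1.12
11.47 cmd 0.2225 [0.5305 0.2842 0.222 ] [-0.362   0.2926 -0.6732] [-0.068  -0.0792  0.0507]
11.87 cmd 0.21 [0.5305 0.2842 0.2095] [ 0.0643 -0.7778 -1.9144] [-0.0323 -0.0374 -0.0129]
12.27 cmd 0.1975 [0.5305 0.2843 0.1971] [-0.0131  0.9091 -0.8149] [-0.0218 -0.0191 -0.0275]
12.67 cmd 0.185 [0.5305 0.2842 0.1845] [ 0.4148  0.2869 -0.6919] [-0.0702 -0.0261  0.0301]
13.07 cmd 0.1725 [0.5305 0.2843 0.172 ] [-0.3646  0.4806 -1.3816] [ 0.0332 -0.0756 -0.0447]
13.47 cmd 0.16 [0.5305 0.2843 0.1596] [ 0.539  -0.1239 -1.0332] [-0.0227 -0.0265  0.0448]
13.72 cmd 0.1565 [0.5306 0.2844 0.1564] [-0.0991 -0.1059 -2.0355] [-0.0495 -0.0416 -0.0147]
13.97 cmd 0.153 [0.5306 0.2843 0.1528] [ 0.6617 -0.0535 -1.1543] [-0.0714 -0.0144  0.0175]
14.22 cmd 0.1495 [0.5306 0.2844 0.1493] [-0.7107  0.2326 -1.8574] [-0.0612  0.0063 -0.0043]
14.47 cmd 0.146 [0.5312 0.2854 0.1487] [-3.2162 -1.7677 13.7417] [-0.5353  1.1173  0.0129]
STOP
```

Floor contact at TCP z 0.1487, against 0.148 expected. I'll ease the load, release, retract and check.

```bash
python3 - <<'E'
from h import *
env.movel([.5307,.2844,.1483],rate=.05); st('ease')
effector.release(); env.pause(.2); st('rel')
env.movel([.5307,.2844,.29],rate=.15); env.pause(.1); s=st('up')
p,d=save('wrist','w4.png'); P=cloud('wrist',d,s).reshape(-1,3)
C=p.reshape(-1,3).astype(int); m=(C[:,0]>1.8*C[:,1])&(C[:,0]>90)&(np.hypot(P[:,0]-.531,P[:,1]-.284)<.04)&(P[:,2]>.08)
rect('handle',P[m]); print('zmin/max',P[m][:,2].min(),P[m][:,2].max())
Q=P[m]
for a in np.arange(.09,.19,.02):
    q=Q[(Q[:,2]>a)&(Q[:,2]<a+.02)]
    if len(q)>4: print(round(a,2),len(q),q.mean(0))
E
```

```text
ease t 14.72 p [0.5311 0.2846 0.1488] F [-0.6524  0.2729  4.7828] w 0.0157 q7 -1.18
rel t 16.1 p [0.5307 0.2844 0.1483] F [ 0.1341  0.1504 -0.4102] w 0.0919 q7 -1.18
up t 17.29 p [0.5303 0.284  0.2888] F [ 0.6566  0.8148 -0.3207] w 0.0922 q7 -1.09
handle 881 c [0.531  0.2841] size [0.0251 0.0154] yaw 71.99233 z [0.1077 0.1859 0.1878]
zmin/max 0.09014249116562129 0.189399179436507
0.09 52 [0.5346 0.2954 0.1004]
0.11 60 [0.5348 0.2955 0.1207]
0.13 71 [0.5345 0.2954 0.1404]
0.15 85 [0.5346 0.2955 0.1603]
0.17 613 [0.5316 0.2856 0.1856]
```

View pics/w4.png

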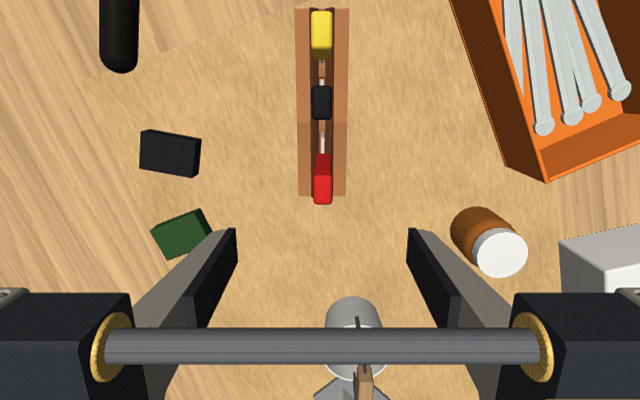

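Placed: handle top at z≈0.187 (=12+175 mm), upright and in line with the other knives at (322,178). Now the pail, gripped 27 mm off-centre so that the fingers clear the hook rod and tip.

```bash
python3 - <<'E'
from h import *
def off(c,yaw,e): # e along pail y
    a=np.radians(yaw+90); return np.array(c)+e*np.array([np.cos(a),np.sin(a)])
q=off([.4968,.0183],-18.2,-.027)
env.movel([*q,.27],R(-18.2),rate=.25); env.pause(.15); s=st('hover')
p,d=save('wrist','w5.png'); P=cloud('wrist',d,s).reshape(-1,3)
m=(np.hypot(P[:,0]-.497,P[:,1]-.018)<.07)&(P[:,2]>.162)&(P[:,2]<.185); rect('bartop',P[m])
r=cv2.minAreaRect(P[m][:,:2].astype(np.float32)); c=np.array(r[0])
if m.sum()<100 or np.hypot(*(c-[.4968,.0183]))>.006: raise SystemExit('check bar')
c=.6*c+.4*np.array([.4968,.0183]); print('c',c)
q=off(c,-18.2,-.027)
env.movel([*q,.140],rate=.12); st('down')
effector.grasp(45); st('grasped')
env.movel([*q,.16],rate=.06); s=st('lift 20'); print(s['moment'])
p,d=save('wrist','w6.png')
E
```

```text
hover t 18.82 p [ 0.4885 -0.0061  0.2701] F [-0.0115  0.6881  0.2565] w 0.0919 q7 -0.49
bartop 2335 c [0.4961 0.0172] size [0.0953 0.016 ] yaw 71.51119 z [0.1677 0.1698 0.1711]
c [0.4964 0.0176]
down t 20.11 p [ 0.4885 -0.008   0.1406] F [-0.11   -1.1732 -0.1278] w 0.092 q7 -0.63
grasped t 21.24 p [ 0.4878 -0.0081  0.1399] F [-0.2448 -0.4699 -1.1967] w 0.0157 q7 -0.63
lift 20 t 21.73 p [ 0.4881 -0.0081  0.1604] F [ 0.4833 -0.7759 -2.7965] w 0.0158 q7 -0.6
[-0.1064 -0.0379 -0.0397]
```

View pics/w6.png

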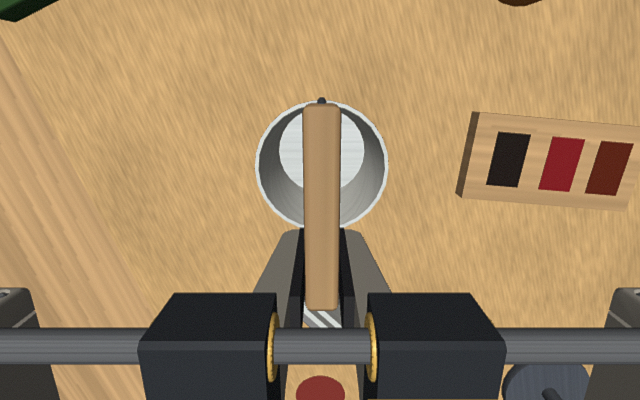

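The bar is held squarely, with the pail upright in view at (320,165). Moving to the entry pose in front of the hook to measure rod and bar with the same camera.

```bash
python3 - <<'E'
from h import *
yaw=-3.5; u=np.array([np.cos(np.radians(yaw)),np.sin(np.radians(yaw))]); n=np.array([-u[1],u[0]])
c=np.array([.522,-.330])-.085*u; q=c-.027*n
s=env.sense(); x,y=s['ee_pos'][:2]
env.movel([x,y,.29],rate=.15)
env.movel([*q,.29],R(yaw),rate=.2); env.pause(.3); s=st('entry')
p,d=save('wrist','w7.png'); P=cloud('wrist',d,s); np.save('w7.npy',P); P=P.reshape(-1,3)
print('tip',tip_of('wrist','hook_tip')[:2])
T=(P-np.array(s['ee_pos']))@np.array(s['tcp_rot'])
m=(np.abs(T[:,2])<.012)&(T[:,1]<-.02)&(T[:,1]>-.045)&(np.abs(T[:,0])<.12); t=T[m]
print('bar tool',len(t),np.percentile(t,[.5,50,99.5],axis=0))
A=P[m]; k=np.polyfit(t[:,0],t[:,1],1); print('bar tilt deg',np.degrees(np.arctan(k[0])))
r=(P[:,0]>.51)&(P[:,0]<.64)&(np.abs(P[:,1]+.333)<.03)&(P[:,2]>.225)&(P[:,2]<.265); 
if r.sum()>5: rect('rod w',P[r])
p,d=viewer.read_camera('top'); print('toptip',tip_of('top','hook_tip')[:2]); P=cloud('top',d).reshape(-1,3)
r=(P[:,0]>.535)&(P[:,0]<.64)&(np.abs(P[:,1]+.333)<.03)&(P[:,2]>.24)&(P[:,2]<.265); rect('rod top',P[r]); k=np.polyfit(P[r][:,0],P[r][:,1],1);print(np.degrees(np.arctan(k[0])),np.polyval(k,[.572]))
E
```

```text
entry t 24.98 p [ 0.4356 -0.3515  0.2901] F [-0.2051  0.1322 -3.1484] w 0.0158 q7 0.44
tip [{'at': [0.5222, -0.3294, 0.2756], 'score': 0.77}]
bar tool 8120 [[-0.0739 -0.0437 -0.0113]
 [-0.029  -0.0299  0.0002]
 [ 0.02   -0.0229  0.0113]]
bar tilt deg -0.9791447601669789
rod w 2054 c [ 0.5796 -0.334 ] size [0.0078 0.1133] yaw 176.42677 z [0.2506 0.2533 0.2565]
toptip [{'at': [0.5193, -0.3331, 0.2715], 'score': 0.9}, {'at': [0.6957, -0.0635, -0.001], 'score': 0.38}]
rod top 122 c [ 0.5871 -0.3328] size [0.0089 0.1042] yaw 176.39026 z [0.2485 0.2539 0.2582]
-3.586041116710529 [-0.3311]
```

View pics/w7.png

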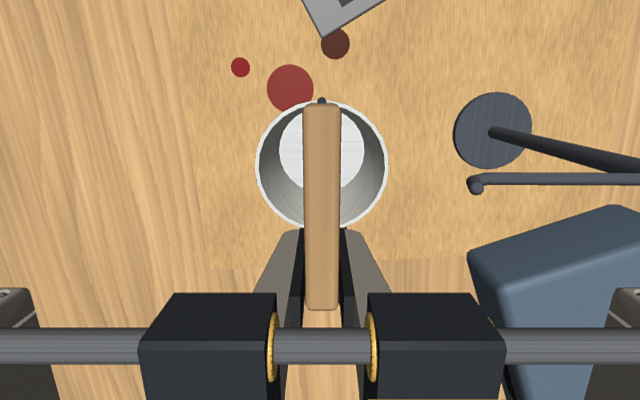

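The tip is at (476,185), level with the gap under the bar, and rod yaw -3.6° agrees in both cameras. Enter and lower.

```bash
python3 - <<'E'
from low import *
yaw=-3.6; u=np.array([np.cos(np.radians(yaw)),np.sin(np.radians(yaw))]); n=np.array([-u[1],u[0]])
H=np.array([.571,-.333]); q=lambda a:(H-a*u-.027*n)
env.movel([*q(.134),.29],R(yaw),rate=.1)
for a in (.085,.055,.025,0):
    env.movel([*q(a),.29],rate=.08); s=st(a)
    if np.hypot(*np.array(s['wrist_force'])[:2])>6: raise SystemExit('contact')
z=lower(*q(0),.29,.258,.011,lim=5)
if z<.2581: lower(*q(0),z,.249,.002,lim=2.5,rate=.03)
p,d=save('wrist','w8.png')
E
```

```text
0.085 t 26.2 p [ 0.4843 -0.3545  0.2897] F [ 0.3341  0.5157 -3.4432] w 0.016 q7 0.37
0.055 t 26.73 p [ 0.5143 -0.3564  0.2897] F [-0.1829  0.2954 -3.0698] w 0.016 q7 0.34
0.025 t 27.25 p [ 0.5442 -0.3582  0.2897] F [-0.0126 -0.0947 -2.4864] w 0.0156 q7 0.31
0 t 27.72 p [ 0.5692 -0.3598  0.2897] F [-0.6869  0.5107 -2.7983] w 0.0156 q7 0.29
28.08 cmd 0.279 [ 0.5687 -0.36    0.2784] [ 0.4492  0.5222 -3.1265] [-0.0768 -0.0791 -0.0027]
28.45 cmd 0.268 [ 0.569  -0.3599  0.2674] [-0.532  -0.5779 -2.9153] [-0.0958 -0.1132 -0.0202]
28.8 cmd 0.258 [ 0.569  -0.3598  0.2574] [-1.0093 -0.0317 -2.6592] [-0.1614 -0.1143  0.0143]
29.05 cmd 0.256 [ 0.5693 -0.36    0.256 ] [-0.9626 -0.0154 -2.6474] [-0.1028 -0.0862 -0.0193]
29.3 cmd 0.254 [ 0.5692 -0.3599  0.2539] [-0.2059 -0.4642 -2.4903] [-0.0819 -0.0454 -0.0268]
29.55 cmd 0.252 [ 0.5693 -0.3599  0.252 ] [-0.2807 -0.4234 -3.6222] [-0.1296 -0.0566 -0.0053]
29.8 cmd 0.25 [ 0.5694 -0.36    0.2517] [-2.6781  0.9873  5.5469] [0.2438 0.4846 0.0977]
STOP
```

View pics/w8.png

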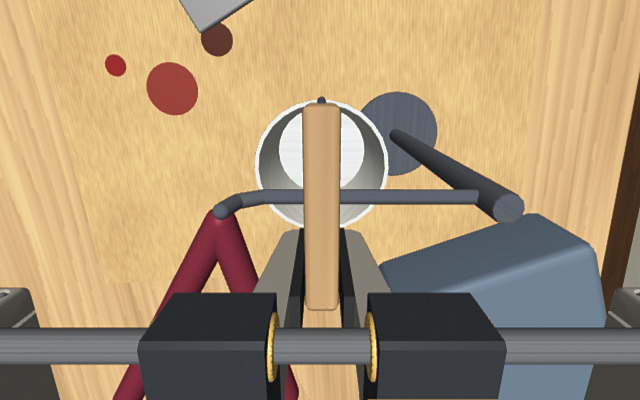

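Contact came at TCP z 0.2517 (0.252 expected). The rod passes under the bar at (322,196), with the tip at (222,212) and the post at (508,207). Release and retract.

```bash
python3 - <<'E'
from h import *
s=env.sense(); x,y=s['ee_pos'][:2]
env.movel([x,y,.2515],rate=.03); st('ease')
effector.release(); env.pause(.6); st('rel')
env.movel([x,y,.42],rate=.1); env.pause(1.0); s=st('up')
p,d=save('wrist','w9.png'); P=cloud('wrist',d,s).reshape(-1,3)
m=(np.hypot(P[:,0]-.571,P[:,1]+.333)<.08)&(P[:,2]>.268)&(P[:,2]<.295); rect('bartop',P[m])
A=P[m]; A=A-A.mean(0); A=A[np.abs(A[:,2])<.006]; print('normal',np.linalg.svd(A,full_matrices=False)[2][2])
for c in ('scene','top'):
    p,d=viewer.read_camera(c); cv2.imwrite(f'pics/{c}9.png',p[:,:,::-1])
    for nme in ('pail','pail_grip','scraper_grip','scraper','putty_knife','narrow_knife','stain_jar','sample_board'): print(c,nme,[(np.array(r['at']),round(r['score'],2)) for r in tip_of(c,nme)[:1]])
a=cv2.imread('pics/scene9.png')[90:310,90:490]; b=cv2.imread('pics/w9.png')
cv2.imwrite('pics/fin.png',np.vstack([cv2.resize(a,(640,352),interpolation=cv2.INTER_CUBIC),cv2.resize(b,(384,240)) if 0 else np.pad(cv2.resize(b,(384,240)),((0,0),(0,256),(0,0)))]))
E
```

```text
ease t 30.1 p [ 0.5696 -0.3602  0.2518] F [-1.1179  0.0369  1.3141] w 0.0154 q7 0.28
rel t 31.88 p [ 0.5694 -0.36    0.2515] F [ 0.0759  0.3505 -0.0374] w 0.092 q7 0.28
up t 34.72 p [ 0.5694 -0.3601  0.42  ] F [ 0.0922 -0.657   0.1236] w 0.0917 q7 0.32
bartop 1917 c [ 0.5504 -0.3323] size [0.0949 0.0574] yaw 86.825 z [0.2784 0.2817 0.283 ]
normal [-0.066   0.0041  0.9978]
scene pail [(array([ 0.5733, -0.3352,  0.1096]), 0.84)]
scene pail_grip [(array([ 0.5694, -0.3323,  0.2692]), 0.81)]
scene scraper_grip [(array([0.5306, 0.2848, 0.168 ]), 0.81)]
scene scraper [(array([0.533 , 0.2829, 0.0113]), 0.58)]
scene putty_knife [(array([0.5511, 0.3498, 0.0096]), 0.9)]
scene narrow_knife [(array([0.5664, 0.3978, 0.0086]), 0.72)]
scene stain_jar [(array([0.7018, 0.1131, 0.001 ]), 0.85)]
scene sample_board [(array([0.55  , 0.3503, 0.0107]), 0.71)]
top pail [(array([ 0.5679, -0.3363,  0.1105]), 0.7)]
top pail_grip [(array([ 0.5706, -0.3293,  0.2733]), 0.9)]
top scraper_grip [(array([0.5275, 0.2814, 0.1695]), 0.65)]
top scraper [(array([0.5352, 0.2835, 0.0109]), 0.6)]
top putty_knife [(array([0.5464, 0.3463, 0.0059]), 0.65)]
top narrow_knife [(array([ 0.5687, -0.3337,  0.1108]), 0.58)]
top stain_jar []
top sample_board [(array([ 0.694 , -0.0607,  0.0016]), 0.85)]
```

View pics/fin.png

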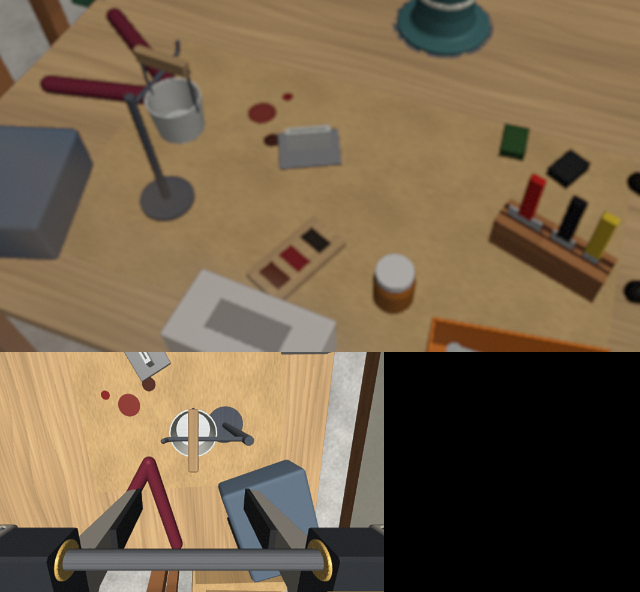

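The pail hangs on the rod at (175,95), level and clear of the post. The scraper stands in the block at (532,195), and the board and jar haven't moved. Handing in.

```bash
python3 -c "
from h import *
st(); print(workorder.finish_job())"
```

```text
t 35.67 p [ 0.5694 -0.36    0.42  ] F [0.6642 0.6887 0.3961] w 0.0919 q7 0.32
the job is handed in; nothing more can be done
None
```

Both parts of the job are done and handed in at 35.7 s of the 64 s allowed; the system reports no verdict.

- **Scraper:** I lifted it out of the drip stand and lowered it by hand into the empty slot. It touched the floor with the TCP at 0.1487 m (0.148 expected), at about 14 N. After release the handle was upright, with its end at z ≈ 0.187 m, which is fully home.
- **Pail:** I gripped the bar 27 mm off-centre so the fingers would clear the hook, then lowered it onto the rod. It touched at 0.2517 m (0.252 expected). After release and a 2–3 s wait it hung upright and still, about 0.11 m above the table at hook x ≈ -85 mm, with the gripper well clear.
- **Other things:** The two knives, the jar and the board are where they were, to within the detectors' few millimetres.

**Checks that disagreed or failed:**
- **Bar tilt:** The last plane fit of the bar top tilted 3.8°. Its 57 mm wide outline shows it had taken in points of the hook tip, so I relied on the pictures and the detected pail and grip positions instead.
- **Detections:** In the last round the networks put the board on the putty knife (scene) and the narrow knife on the pail (top), and they missed the jar from the top. The other camera or the picture settled each one.

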